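# Strap down the herb tin

### The job

Close the herb-tin press using fingertip pushes only, without pinching the strap's red rib or the wings of the nut: push the swing strap round until its notch is fully home around the threaded stud, then turn the loose brass wing nut clockwise, stroke by stroke on its wings, until it is snug down on the strap. Leave the press standing where it is and do not disturb the other things on the counter.

Things in the scene. Friction and masses are not known exactly. Their poses are not given: they have to be found in the camera images.
- press: Heavy (about 3 kg) free-standing press: a wooden plinth 180 x 235 x 20 mm carrying a yellow, red-banded tin of 80 mm radius with a flat steel lid whose top is 104 mm above the counter. Origin: centre of the plinth's underside. Its z is up; the pivot post of the strap stands at (0, -95) mm and the threaded stud (10 mm thick, top at 147 mm) at (0, +95) mm in its x, y. It slides only under some 12 N or more.
- strap (a joint): Angle (rad) of the flat aluminium swing strap, 26 mm wide and 6 mm thick, about the vertical pivot post; its top is 112 mm above the counter. 0 = home, a hard stop, strap lying along the press's +y with the notch in its end (opening to the press's +x side) around the stud; positive = swung open anticlockwise seen from above, towards the press's -x side; at most 1.3. So push it clockwise, from its -x side. It needs about 1 N at the rib and stays where it is left.
- strap_rib (a point): Point on the strap's red upstanding rib, 100 mm along the strap from the pivot axis, 122 mm above the counter. Its y axis runs along the strap away from the pivot, its x axis points to the side the strap moves to when closing, z up. The rib is 16 mm thick and runs from 30 to 130 mm from the pivot; its sides stand 112 to 132 mm above the counter, with a narrow rounded crown up to 135 mm.
- rib_outer: The half of the red rib (8 mm thick, 100 mm long, 20 mm tall) on the side that is pushed to close the strap; fixed to the strap. Origin as the strap's: on the pivot axis, 106 mm above the counter.
- rib_inner: The other half of the red rib (8 x 100 x 20 mm), on the side facing the closing direction; same origin. Fingers pressing both halves at once count as pinching.
- nut (a joint): Angle (rad) that the brass wing nut still has to turn clockwise, seen from above, until it is snug: 0 = snug on the strap (hard stop), positive = looser; at the start 3.2 to 5.5. It rises 8 mm per turn. It needs about 1 N on a wing 32 mm from the axis to turn and stays where it is left. At 0 the wings lie along the press's x axis.
- nut_centre (a point): Point on the vertical axis of the wing nut, 20 mm above its underside, about mid-height of the wings; 133 mm above the counter when snug, higher when loose (8 mm a turn).
- wing_tip (a point): The outer end of one of the two opposite wings, 41 mm from the nut's axis, at the height of nut_centre. The other wing is its mirror image across the axis. The wings form a 10 mm thick upright plate, 82 mm from end to end, whose sides reach from 12 mm below to 11 mm above this point, with a narrow rounded crown up to 14.5 mm above. A round flange of 16 mm radius lies below, from 14 to 20 mm below this point.
- wing_push: The two wing faces pressed to turn the nut clockwise (tighten), each 5 mm thick; fixed to the nut. Origin: on the nut's axis at its underside.
- wing_back: The two opposite wing faces, each 5 mm thick; same origin. Fingers pressing both kinds of face at once count as pinching.
- jar: Bystander: amber jar with green cap, 56 mm wide, 85 mm tall, on the far side of the press. Origin: centre of underside.
- scoop: Bystander: spoon with wooden handle lying flat on the robot's side of the press. Origin under its middle.
- mortar: Bystander: terracotta bowl, 100 mm wide, 70 mm tall, left of the press. Origin: centre of underside.
- packet: Bystander: blue packet 70 x 45 x 90 mm, left of the press. Origin: centre of underside.
- can: Bystander: red can, 70 mm wide, 100 mm tall, right of the press. Origin: centre of underside.
- candle: Bystander: yellow candle with a 60 mm foot, 90 mm tall, right of the press. Origin: centre of underside.
- mug: Bystander: blue mug, 72 mm wide, 85 mm tall, left of the press. Origin: centre of underside.

How it is judged:
On the way, in this order (a step that is already met when the one before it is completed fails the run):
1. the strap is home around the stud (value of joint strap below 0.035 rad), for 0.2 s.
2. the wing nut is snug (value of joint nut below 0.15 rad), for 0.2 s.
At the end, for the whole second after the job is handed in: The strap is home (within 0.035 rad of its stop), the wing nut is snug (within 0.15 rad of its stop), the press stands flat within 25 mm of where it was, and every bystander is within 30 mm of where it was (value of joint strap below 0.035 rad and value of joint nut below 0.15 rad and angle between press's own z axis and vertical below 0.03 rad and height (world z) of press below 0.01 m and distance of press from where it was at the start of the episode below 0.025 m and linear speed of press below 0.02 m/s and distance of each of jar, scoop, mortar, packet, can, candle, mug from where it was at the start of the episode below 0.03 m); the robot touches nothing.
It fails at once if the press is lifted, tipped or shoved more than 25 mm (height (world z) of press above 0.01 m or angle between press's own z axis and vertical above 0.08 rad or distance of press from where it was at the start of the episode above 0.025 m).
It fails at once if a wing of the nut is pinched between the fingers (contact force between the fingers and wing_push above 1.5 N and contact force between the fingers and wing_back above 1.5 N).
It fails at once if the strap's rib is pinched between the fingers (contact force between the fingers and rib_outer above 1.5 N and contact force between the fingers and rib_inner above 1.5 N).
It fails at once if a bystander is moved more than 30 mm or lifted (distance of any of jar, scoop, mortar, packet, can, candle, mug from where it was at the start of the episode above 0.03 m).
It also fails if it takes over 51 s, if anything falls off the work surface, if the arm or the gripper's body presses on something with over 40 N, if the wrist force passes 120 N, or if a joint passes its speed limit or range.

### The arm

A 7-joint arm with a two-finger parallel gripper is mounted at the origin on the work surface. World frame = base frame: x ahead of the robot, y to its left, z up, the work surface at z = 0. Lengths are in m, angles in rad, forces in N, time in s.
With the tool pointing down it reaches from about 0.425 to 0.95 m from the base axis. Payload 4.7 kg.
Tool frame: the origin (TCP) lies on the centre line of the jaws, within the pads' length; the fingertips stand robot.nose_length ahead of it and the grasp point (between the pads) lies 8 mm behind it (robot.nose_length is the distance from the TCP to the fingertips, in m); z points along the fingers, x is the direction in which the jaws open and shut, and the axes are right-handed (so a half turn about z gives the same grasp; the last joint's range is limited). The gripper opens to 85 mm and grips with 20 to 120 N. Pads are 22 mm wide; open, the fingers measure 114 mm over their backs; the gripper's body (76 mm by 85 mm) begins 54 mm behind the grasp point. The pads swing forward as they close: fully open they stand 13 mm farther back than shut.
Start: joints at [1.08, 0.469, -0.049, 1.532, 0.024, 1.141, -0.082], TCP at [0.301, -0.604, 0.242] pointing down, gripper open.
Joint ranges: [-2.59, 2.59], [-0.33, 1.99], [-1.39, 1.29], [0.1, 2.45], [-1.04, 4.18], [0.21, 1.99], [-2.66, 2.66]. Speed limits (rad/s): [2.57, 2.57, 3.14, 3.14, 3.14, 3.14, 3.14].

### API

Orientations are given as [roll, pitch, yaw] about the fixed x, y, z axes, in that order (R = Rz(yaw) Ry(pitch) Rx(roll)).
In Python, from plant import robot gives the robot as it stands. Calls block until the motion is done:
- robot.goto(position, orientation): joint-space move of the TCP to a pose.
- robot.move_straight(position, vel=0.15, attitude=None, contact_N=None): straight line of the TCP; attitude=None keeps the orientation; vel is the mean speed in m/s. With contact_N (N) it stops when the force on the tool has changed by that much, and returns True; else False.
- robot.move_joints(angles): joint-space move.
- robot.grip(opening, strength=None): opening from 0.0 (shut) to 1.0 (fully open); strength is the grip in N (None keeps the last); returns when the fingers have stopped.
- robot.sleep(seconds).
- robot.inverse_kinematics(position, orientation): joint angles nearest the present ones, or None.
- robot.sense(): the state.
- robot.grab_frame(name): name is "scene" or "top" or "wrist"; returns a dict with "image" (480x640x3 uint8, red, green, blue), "range_z" (480x640 float32, m along the optical axis (not along the pixel's ray), 0 where there is no reading), "fx", "fy", "cx", "cy" (pixels), "R" (3x3) and "t" (3): a world point X has camera coordinates R X + t. Camera axes: x right, y down, z forward; pixel columns grow to the right and rows downward; lengths in m; the calibration is good to about 2 mm. A picture is of the moment at which its call begins.
A pose or a line that the arm cannot do raises robot.IKError and nothing moves.
- robot.close_job(): hands the job in, once; it reports no verdict.
The state is a dict: "t": time; "joint_pos": joint angles; "joint_velocities": joint speeds; "effort": joint torques, N m; "tcp_pos": TCP position; "tcp_rot": TCP orientation; "wrist_force": force on the tool from outside, world axes, zero at the start; "torque": the same for the moment, N m; "opening": opening from 0.0 (shut) to 1.0 (fully open).
Only numpy, scipy, OpenCV 4.12 (cv2) and the standard library are available. Lean on these libraries where they do the work, as an engineer would, in place of code of your own. Each camera call takes 0.05 s, during which the arm holds its last target.

## Working session

There is one attempt and no reset: what is moved stays moved. The work goes in short steps, each a Python script; the robot and the scene stay as the last script left them, time stands still between calls to the robot, and variables do not carry over. Pictures are saved under pics/ and viewed, and the job is handed in when it is done.

```bash
ls; mkdir -p pics
python3 - <<'E'
from plant import robot
import cv2,numpy as np
s=robot.sense();print({k:np.round(v,3) for k,v in s.items()},robot.nose_length)
for n in ("scene","top"):
    f=robot.grab_frame(n);np.savez(f"{n}0.npz",**f)
    cv2.imwrite(f"pics/{n}0.png",f["image"][:,:,::-1])
    C=-np.array(f["R"]).T@np.array(f["t"]);print(n,f["fx"],f["cx"],f["cy"],C.round(3))
print(robot.sense()["t"])
E
```

```text
pics
{'t': np.float64(0.0), 'joint_pos': array([ 1.08 ,  0.469, -0.049,  1.534,  0.024,  1.141, -0.082]), 'joint_velocities': array([ 0.   , -0.001, -0.001,  0.   , -0.001,  0.   , -0.001]), 'effort': array([-1.0000e-03, -5.1029e+01, -4.7000e-02, -2.3771e+01,  1.1000e-02,
        7.0000e-03,  0.0000e+00]), 'tcp_pos': array([ 0.301, -0.604,  0.241]), 'tcp_rot': array([ 3.142e+00,  2.000e-03, -1.109e+00]), 'wrist_force': array([-0.444,  0.096,  0.268]), 'torque': array([-0.019, -0.046, -0.015]), 'opening': np.float64(1.001)} 0.011
scene 516.6053770642417 319.51280255284695 237.2876384148834 [ 1.631 -0.368  1.098]
top 442.44267668703253 316.3418906043319 239.39535740706876 [ 0.49  -0.002  1.295]
0.1
```

View pics/scene0.png

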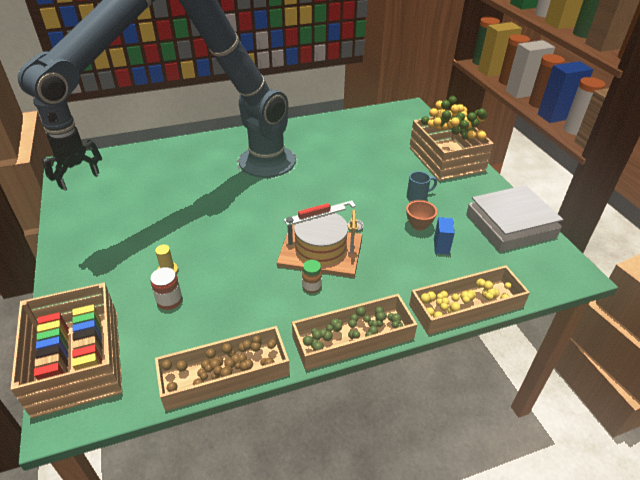

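View pics/top0.png

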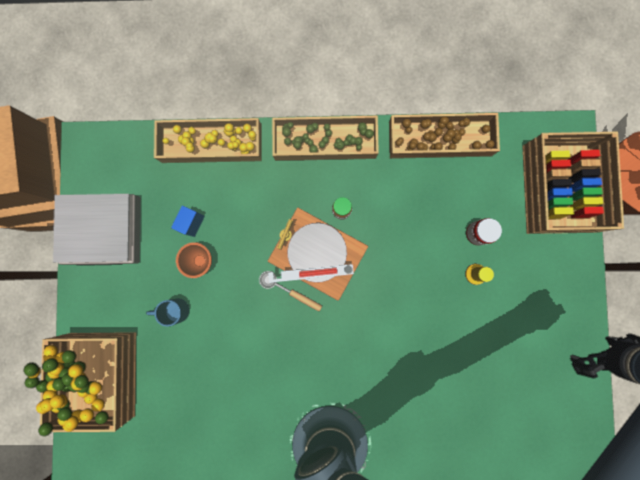

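```bash
cat > h.py <<'E'
import numpy as np,cv2
def ray(f,uv,z):
    R=np.array(f["R"]);t=np.array(f["t"]);C=-R.T@t
    uv=np.atleast_2d(uv).astype(float)
    d=np.c_[(uv[:,0]-f["cx"])/f["fx"],(uv[:,1]-f["cy"])/f["fy"],np.ones(len(uv))]@R
    return C+d*((z-C[2])/d[:,2])[:,None]
def proj(f,X):
    X=np.atleast_2d(X);c=X@np.array(f["R"]).T+np.array(f["t"])
    return np.c_[f["fx"]*c[:,0]/c[:,2]+f["cx"],f["fy"]*c[:,1]/c[:,2]+f["cy"]]
E
python3 - <<'E'
import cv2,numpy as np
from h import *
for n,(x0,x1,y0,y1),s in (("top",(250,390,190,320),5),("scene",(270,380,190,290),6)):
    f=dict(np.load(f"{n}0.npz"))
    im=f["image"][y0:y1,x0:x1,::-1]
    cv2.imwrite(f"pics/{n}0z.png",cv2.resize(im,None,fx=s,fy=s,interpolation=cv2.INTER_CUBIC)[:600,:800])
f=dict(np.load("top0.npz"));z=f["range_z"];R=f["R"];C=-R.T@f["t"]
# height map
v,u=np.mgrid[190:320,250:390]
d=np.c_[((u-f["cx"])/f["fx"]).ravel(),((v-f["cy"])/f["fy"]).ravel(),np.ones(u.size)]*z[190:320,250:390].reshape(-1,1)
P=C+d@R
im=f["image"][190:320,250:390].reshape(-1,3).astype(int)
hsv=cv2.cvtColor(f["image"][190:320,250:390],cv2.COLOR_RGB2HSV).reshape(-1,3)
wood=(P[:,2]>.012)&(P[:,2]<.028)&(hsv[:,1]>90)&((hsv[:,0]<22))
print("z table",np.median(P[:300,2]))
m=wood.reshape(v.shape).astype(np.uint8)*255
n,l,st,c=cv2.connectedComponentsWithStats(m);
k=1+np.argmax(st[1:,4]);print(st[k])
pts=np.argwhere(l==k)[:,::-1]+[250,190]
r=cv2.minAreaRect(ray(f,pts,.02)[:,:2].astype(np.float32));print("plinth",r)
print(cv2.boxPoints(r))
red=(hsv[:,1]>150)&((hsv[:,0]<6)|(hsv[:,0]>172))&(P[:,2]>.12)
q=P[red];print("rib",len(q),q.mean(0))
p2=ray(f,np.c_[u.ravel(),v.ravel()][red],.133)[:,:2]
print(cv2.minAreaRect(p2.astype(np.float32)))
brass=(P[:,2]>.115)&(P[:,2]<.2)&(hsv[:,1]>90)&(hsv[:,0]>15)&(hsv[:,0]<35)
q=P[brass];print("brass",len(q),q.mean(0),q.min(0),q.max(0))
p2=ray(f,np.c_[u.ravel(),v.ravel()][brass],.15)[:,:2]
print(cv2.minAreaRect(p2.astype(np.float32)))
E
```

```text
z table 0.0010685009764995756
[ 52  85  50  25 545]
plinth ((0.44072991609573364, -0.0014753714203834534), (0.06573058664798737, 0.14137382805347443), 5.949146747589111)
[[ 0.40071523  0.0654245 ]
 [ 0.41536802 -0.07518794]
 [ 0.4807446  -0.06837524]
 [ 0.4660918   0.07223719]]
rib 128 [0.48811725 0.02489512 0.14419003]
((0.48804771900177, 0.024791812524199486), (0.009103735908865929, 0.09283406287431717), 4.936041831970215)
brass 206 [0.5884134  0.10765286 0.14335466] [0.55021504 0.08932753 0.11985515] [0.62751329 0.12875579 0.15600376]
((0.5875948071479797, 0.10612454265356064), (0.029251176863908768, 0.081519216299057), 62.877052307128906)
```

```bash
sleep 1
```

```text
(no output)
```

View pics/top0z.png

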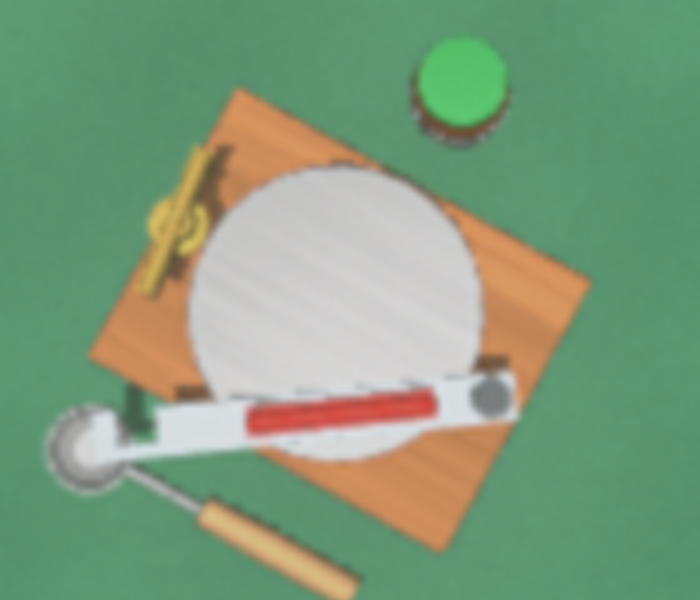

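View pics/scene0z.png

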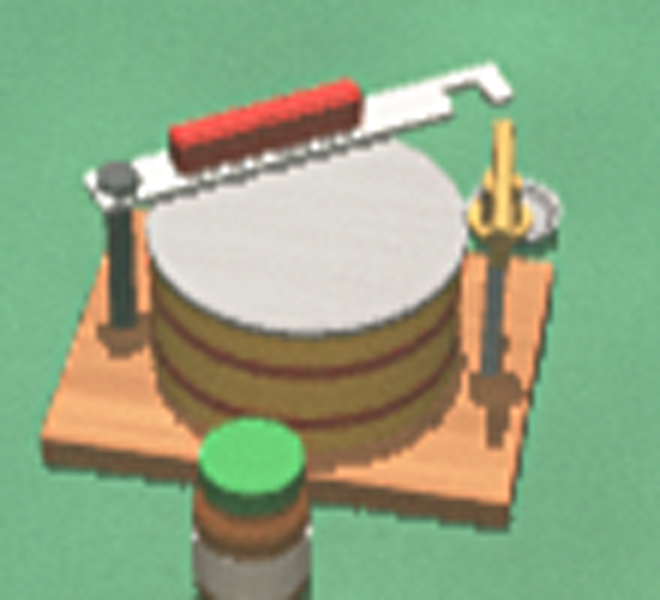

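Run:
```python
import cv2,numpy as np
from h import *
f=dict(np.load("top0.npz"))
g=lambda a:np.array(a,float)/5+[250,190]-.4
c=ray(f,g([(238,88),(592,284),(443,552),(89,356)]),.02)[:,:2]
print("corners",c.round(4).tolist(),"centre",c.mean(0).round(4))
print("sides",[np.linalg.norm(c[i]-c[i-1]).round(4) for i in range(4)])
piv=ray(f,g((491,396)),.118)[0,:2]; 
y=(c[0]+c[3]-c[1]-c[2]);y/=np.linalg.norm(y);print("y",y,"yaw",np.arctan2(y[1],y[0])-np.pi/2)
cen=c.mean(0);print("pivot meas",piv,"pred",cen-.095*y,"stud pred",cen+.095*y)
print("flange at .13",ray(f,g((178,223)),.125)[0,:2])
# rib direction via red mask
hsv=cv2.cvtColor(f["image"],cv2.COLOR_RGB2HSV)
m=cv2.inRange(hsv,(0,140,60),(7,255,255))|cv2.inRange(hsv,(172,140,60),(180,255,255))
sub=np.zeros_like(m);sub[255:285,290:345]=m[255:285,290:345]
p=np.argwhere(sub)[:,::-1];w=ray(f,p,.134)[:,:2]
mu=w.mean(0);U,S,V=np.linalg.svd(w-mu);d=V[0]*np.sign(V[0][1])
print("rib centre",mu,d,"rel pivot",np.linalg.norm(mu-(cen-.095*y)))
print("strap ang dir",np.arctan2(d[1],d[0])-np.arctan2(y[1],y[0]), "centre",np.arctan2(*(mu-(cen-.095*y))[::-1])-np.arctan2(y[1],y[0]))
m=cv2.inRange(hsv,(18,90,90),(34,255,255));sub[:]=0;sub[215:252,275:295]=m[215:252,275:295]
p=np.argwhere(sub)[:,::-1]
zz=f["range_z"][sub>0];print("zz",len(zz),np.percentile(zz,[1,5,10,30,50]),1.295-np.percentile(zz,[1,5,10,30,50]))
top=p[zz<np.percentile(zz,3)+.008]
a=ray(f,g([(205,150),(148,295)]),.15)[:,:2];print("wing ends",a,np.linalg.norm(a[0]-a[1]),"mid",a.mean(0))
d2=a[0]-a[1]
x=np.array([y[1],-y[0]])
print("theta mod pi",(np.arctan2(d2[1],d2[0])-np.arctan2(x[1],x[0]))%np.pi)
w=ray(f,top,.15)[:,:2];mu=w.mean(0);V=np.linalg.svd(w-mu)[2];print("wing2",mu,V[0],(np.arctan2(V[0][1],V[0][0])-np.arctan2(x[1],x[0]))%np.pi,len(top))
```

```text
corners [[0.6772, 0.0839], [0.56, -0.119], [0.4078, -0.0307], [0.5226, 0.1717]] centre [0.5419 0.0265]
sides [np.float64(0.1778), np.float64(0.2343), np.float64(0.1759), np.float64(0.2327)]
y [0.49664395 0.86795437] yaw -0.5197278544276436
pivot meas [ 0.49595166 -0.05529064] pred [ 0.4947217  -0.05598661] stud pred [0.58908405 0.10892472]
flange at .13 [0.58993338 0.10956502]
rib centre [0.4885541 0.0236508] [-0.08901152  0.9960306 ] rel pivot 0.07987588817114247
strap ang dir 0.6088573313139469 centre 0.5970196240466026
zz 222 [1.14435664 1.14613602 1.14734776 1.15034903 1.15353185] [0.15064336 0.14886398 0.14765224 0.14465097 0.14146815]
wing ends [[0.62578914 0.09276864]
 [0.5505067  0.12311016]] 0.08116682031904254 mid [0.58814792 0.1079394 ]
theta mod pi 0.1366071174674225
wing2 [0.5860503  0.11000405] [-0.91758806  0.39753257] 0.11090161413139477 114
```

```bash
cat >> h.py <<'E'
P=np.array([.4952,-.0557]);Y=np.array([.4966,.868]);Y/=np.linalg.norm(Y);A0=np.arctan2(Y[1],Y[0])
S=P+.190*Y
def strap(phi,r,off):
    a=A0+phi;s=np.array([np.cos(a),np.sin(a)]);n=np.array([-s[1],s[0]])
    return P+r*s+off*n
E
python3 - <<'E'
from plant import robot
from h import *
robot.grip(0.0)
s=robot.sense();print(s["t"],s["opening"],s["tcp_pos"],robot.nose_length)
for k in (0,-np.pi):
    for phi,off in ((.6,.06),(0,.019)):
        p=strap(phi,.1,off);q=robot.inverse_kinematics([*p,.131],[np.pi,0,A0+phi+k]);print(k,p.round(3),None if q is None else np.round(q,2))
for yaw in np.arange(-3,3.2,.5):
    q=robot.inverse_kinematics([*S,.139],[np.pi,0,yaw]);print(round(yaw,2),None if q is None else np.round(q,2))
f=robot.grab_frame("wrist");cv2.imwrite("pics/w0.png",f["image"][:,:,::-1]);print(f["R"],(-np.array(f["R"]).T@f["t"]))
E
```

```text
0.8667 0.0009402584894913788 [ 0.30078793 -0.60428862  0.24236802] 0.011
0 [0.427 0.039] [ 0.66  0.39 -1.01  2.16  0.45  0.82  1.01]
0 [0.528 0.041] [ 0.42  0.47 -0.74  1.96  0.41  0.87  0.51]
-3.141592653589793 [0.427 0.039] [ 0.27  0.26 -0.52  2.18  0.19  0.74 -1.87]
-3.141592653589793 [0.528 0.041] [ 0.08  0.38 -0.29  1.98  0.15  0.8  -2.39]
-3.0 [ 0.53  0.77 -1.18  1.78  0.79  1.15  2.37]
-2.5 [-0.99  0.71  1.11  1.86 -0.74  1.05 -2.07]
-2.0 [-0.01  0.48 -0.33  1.81  0.19  0.89 -2.42]
-1.5 [ 0.09  0.5  -0.46  1.8   0.27  0.91 -1.99]
-1.0 [ 0.13  0.51 -0.52  1.8   0.31  0.92 -1.52]
-0.5 [ 0.17  0.52 -0.58  1.8   0.35  0.93 -1.06]
0.0 [ 0.22  0.54 -0.65  1.79  0.39  0.94 -0.59]
0.5 [ 0.26  0.56 -0.71  1.79  0.43  0.96 -0.13]
1.0 [ 0.3   0.58 -0.77  1.79  0.48  0.97  0.34]
1.5 [ 0.34  0.6  -0.83  1.79  0.52  0.99  0.8 ]
2.0 [ 0.37  0.61 -0.88  1.79  0.55  1.01  1.27]
2.5 [ 0.53  0.77 -1.18  1.78  0.79  1.15  1.59]
3.0 [ 0.53  0.77 -1.18  1.78  0.79  1.15  2.09]
[[ 4.46292846e-01 -8.94886972e-01  5.95917667e-05]
 [-8.47117030e-01 -4.22447829e-01  3.22382643e-01]
 [-2.88470852e-01 -1.43927548e-01 -9.46609438e-01]] [ 0.37604412 -0.56661197  0.37422235]
```

```bash
sleep 1
```

```text
(no output)
```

View pics/w0.png

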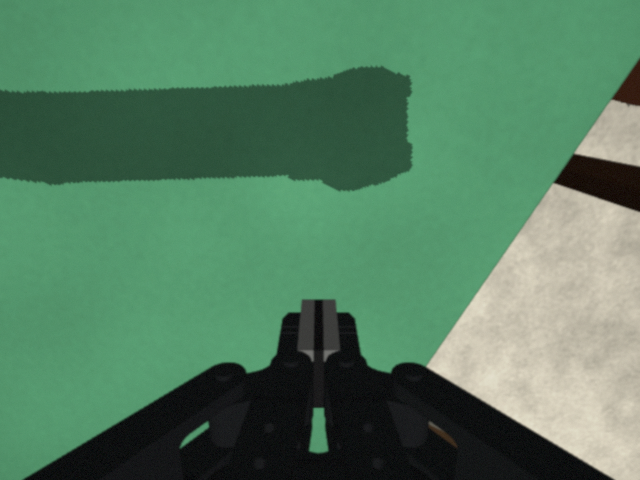

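Run:
```python
from plant import robot
from h import *
T=lambda:round(float(robot.sense()["t"]),2)
phi=.60;O=lambda a:[np.pi,0,A0+a]
robot.goto([*strap(phi,.1,.055),.22],O(phi));print(T())
f=robot.grab_frame("wrist");np.savez("w1.npz",**f);cv2.imwrite("pics/w1.png",f["image"][:,:,::-1])
print(robot.move_straight([*strap(phi,.1,.055),.132],vel=.12,contact_N=6),T())
print(robot.sense()["wrist_force"].round(2))
c=robot.move_straight([*strap(phi,.1,.012),.132],vel=.05,contact_N=1.5)
s=robot.sense();print(c,T(),s["tcp_pos"].round(4),s["wrist_force"].round(2))
d=s["tcp_pos"][:2]-P;a=A0+phi;print("off",d@[-np.sin(a),np.cos(a)])
f=robot.grab_frame("wrist");np.savez("w2.npz",**f);cv2.imwrite("pics/w2.png",f["image"][:,:,::-1])
```

```text
3.26
False 4.19
[ 0.09 -0.29 -0.22]
False 5.2 [0.475  0.043  0.1319] [ 0.42 -0.25 -0.7 ]
off 0.012173361863345524
```

```bash
sleep 1
```

```text
(no output)
```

View pics/w1.png

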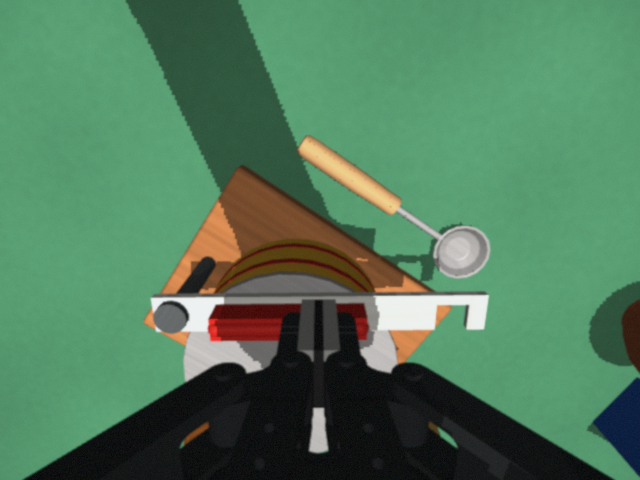

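View pics/w2.png

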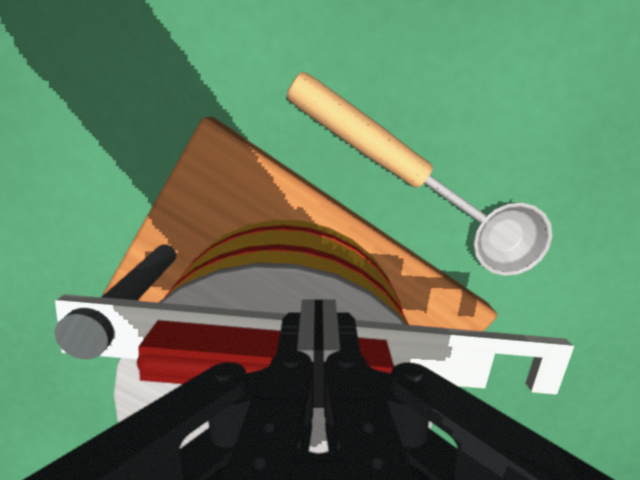

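Run:
```python
from plant import robot
from h import *
T=lambda:round(float(robot.sense()["t"]),2)
O=lambda a:[np.pi,0,A0+a]
for phi in (.48,.36,.24,.12,.0):
    c=robot.move_straight([*strap(phi,.1,.018),.132],vel=.045,attitude=O(phi),contact_N=8)
    s=robot.sense();print(phi,c,T(),s["wrist_force"].round(2))
    if c:break
c=robot.move_straight([*strap(0,.1,.006),.132],vel=.02,contact_N=5)
s=robot.sense();d=s["tcp_pos"][:2]-P;print(c,T(),s["wrist_force"].round(2),"off",d@[-Y[1],Y[0]])
f=robot.grab_frame("wrist");np.savez("w3.npz",**f);cv2.imwrite("pics/w3.png",f["image"][:,:,::-1])
f=robot.grab_frame("top");np.savez("top1.npz",**f)
f=robot.grab_frame("scene");cv2.imwrite("pics/s3.png",cv2.resize(f["image"][180:290,260:390,::-1],None,fx=5,fy=5,interpolation=cv2.INTER_CUBIC))
```

```text
0.48 False 5.54 [ 0.5   0.76 -0.62]
0.36 False 5.96 [0.03 0.3  0.66]
0.24 False 6.38 [0.04 0.42 0.05]
0.12 False 6.79 [-0.48  0.24  0.15]
0.0 True 7.11 [ 0.31 -0.07 -0.21]
True 7.38 [ 0.45  0.55 -0.49] off 0.020641417022698335
```

```bash
sleep 1
```

```text
(no output)
```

View pics/w3.png

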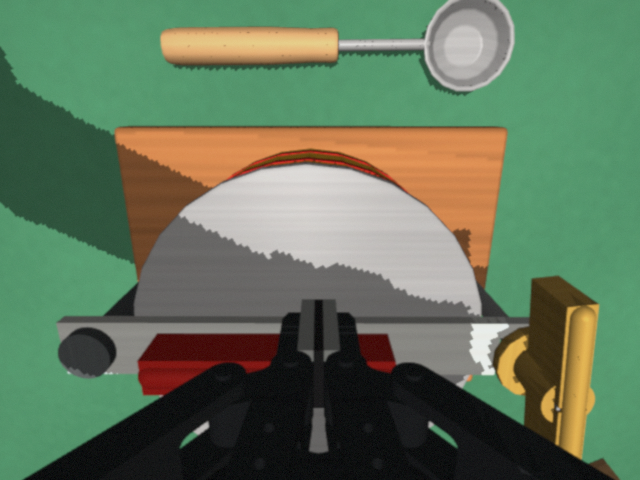

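View pics/s3.png

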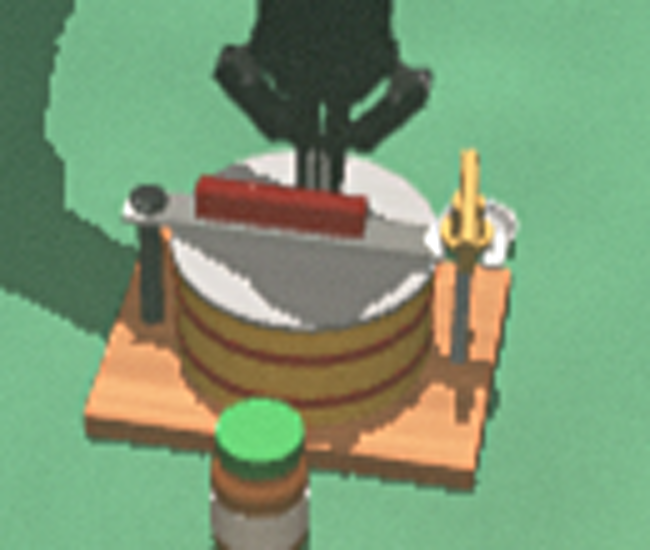

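Run:
```python
from plant import robot
from h import *
T=lambda:round(float(robot.sense()["t"]),2)
robot.move_straight([*strap(0,.1,.045),.132],vel=.08)
robot.move_straight([*strap(0,.1,.045),.225],vel=.15)
print(T())
robot.grip(.65);print(T(),robot.sense()["opening"])
robot.goto([*S,.225],[np.pi,0,1.17]);print(T(),robot.sense()["joint_pos"].round(3),S)
for n in ("wrist","top","scene"):
    f=robot.grab_frame(n);np.savez(n[0]+"4.npz",**f)
    cv2.imwrite(f"pics/{n[0]}4.png",f["image"][:,:,::-1])
for yaw in (1.17,0,-1,-1.9,2.3):
    for z in (.225,.133):
        q=robot.inverse_kinematics([*S,z],[np.pi,0,yaw]);print(yaw,z,None if q is None else np.round(q,3))
```

```text
8.75
9.32 0.6488937577610884
9.8 [ 0.311  0.472 -0.772  1.707  0.36   1.112  0.602] [0.58955232 0.10921707]
1.17 0.225 [ 0.312  0.47  -0.772  1.707  0.36   1.112  0.602]
1.17 0.133 [ 0.268  0.567 -0.719  1.795  0.45   0.95   0.528]
0 0.225 [ 0.129  0.409 -0.507  1.718  0.222  1.072 -0.45 ]
0 0.133 [ 0.092  0.505 -0.465  1.806  0.281  0.897 -0.5  ]
-1 0.225 [-0.026  0.38  -0.298  1.727  0.125  1.054 -1.366]
-1 0.133 [-0.065  0.475 -0.251  1.815  0.149  0.87  -1.385]
-1.9 0.225 [-0.161  0.365 -0.121  1.735  0.05   1.044 -2.199]
-1.9 0.133 [-0.205  0.461 -0.064  1.824  0.038  0.857 -2.187]
2.3 0.225 [ 0.464  0.564 -1.026  1.7    0.518  1.177  1.6  ]
2.3 0.133 [ 0.413  0.658 -0.954  1.788  0.621  1.029  1.519]
```

```bash
sleep 1
```

```text
(no output)
```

View pics/w4.png

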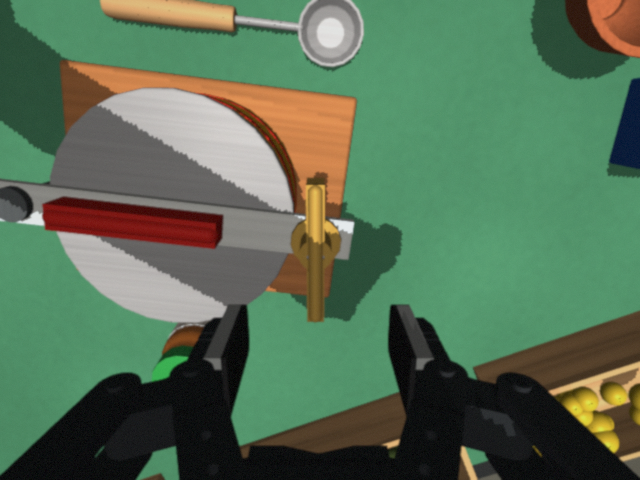

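View pics/t4.png

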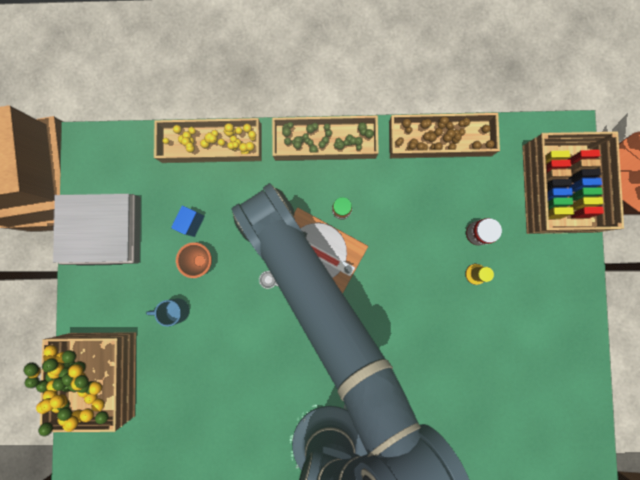

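Run:
```python
from h import *
f=dict(np.load("w4.npz"));print(f["fx"],f["cx"],f["cy"])
hsv=cv2.cvtColor(f["image"],cv2.COLOR_RGB2HSV)
m=cv2.inRange(hsv,(15,110,60),(32,255,255));s=np.zeros_like(m);s[170:330,285:350]=m[170:330,285:350]
for r in range(178,328,8):
    c=np.flatnonzero(s[r]);print(r,c.min() if len(c) else None,c.max() if len(c) else None,end='; ')
e=ray(f,[(316,186),(316,321)],.149)[:,:2];print("\n",e,np.linalg.norm(e[0]-e[1]),e.mean(0),"S",S, "dir",np.arctan2(*(e[0]-e[1])[::-1]))
# stud/strap: strap edges direction
a=ray(f,[(30,183),(353,222)],.112)[:,:2];print("strap edge dir",np.arctan2(*(a[1]-a[0])[::-1]),A0)
a=ray(f,[(62,60),(356,97)],.02)[:,:2];print("plinth edge dir",np.arctan2(*(a[1]-a[0])[::-1]))
cv2.imwrite("pics/w4z.png",cv2.resize(f["image"][160:340,240:400,::-1],None,fx=3.3,fy=3.3,interpolation=cv2.INTER_CUBIC))
```

```text
397.874779467916 318.19746148290403 238.70467694910195
178 291 345; 186 293 325; 194 305 325; 202 305 325; 210 305 325; 218 306 325; 226 297 334; 234 292 338; 242 291 339; 250 293 338; 258 297 333; 266 303 328; 274 306 324; 282 306 330; 290 306 329; 298 307 323; 306 307 323; 314 308 323; 322 None None; 
 [[0.55154324 0.12590965]
 [0.6258699  0.09442195]] 0.08072129570372606 [0.58870657 0.1101658 ] S [0.58955232 0.10921707] dir 2.7408750358925573
strap edge dir 1.0472702993392744 1.0511292759017083
plinth edge dir 1.0542499186867635
```

```bash
sleep 1
```

```text
(no output)
```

View pics/w4z.png

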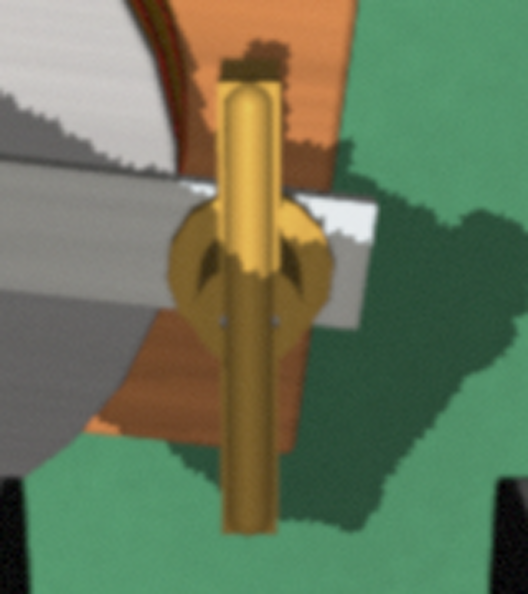

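Run:
```python
from plant import robot
from h import *
T=lambda:round(float(robot.sense()["t"]),2)
N=[.5891,.1097]
c=robot.move_straight([*N,.133],vel=.12,contact_N=5);s=robot.sense()
print(c,T(),s["tcp_pos"].round(4),s["tcp_rot"].round(3),s["wrist_force"].round(2))
if not c:
    q=np.array(s["joint_pos"])
    for d in (-.5,-.9,-1.2,-1.4):
        q2=q.copy();q2[6]+=d;robot.move_joints(q2);s=robot.sense()
        print(d,T(),s["tcp_pos"].round(4),s["wrist_force"].round(2),s["torque"].round(3))
    f=robot.grab_frame("wrist");cv2.imwrite("pics/w5.png",f["image"][:,:,::-1])
    f=robot.grab_frame("scene");cv2.imwrite("pics/s5.png",cv2.resize(f["image"][180:290,260:390,::-1],None,fx=5,fy=5,interpolation=cv2.INTER_CUBIC))
```

```text
False 10.87 [0.5896 0.11   0.1338] [ 3.14e+00 -1.00e-03  1.17e+00] [-1.28  0.83  0.72]
-0.5 11.42 [0.59   0.1101 0.1345] [-0.23  0.61 -0.61] [ 0.046 -0.052 -0.016]
-0.9 11.88 [0.5897 0.11   0.1339] [-0.41 -0.38 -0.85] [0.007 0.047 0.038]
-1.2 12.28 [0.5896 0.1098 0.1337] [-0.03 -0.88 -0.5 ] [-0.178 -0.003  0.063]
-1.4 12.58 [0.5896 0.1101 0.1338] [-0.21 -0.85  0.37] [-0.114  0.063  0.055]
```

```bash
sleep 1
```

```text
(no output)
```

View pics/w5.png

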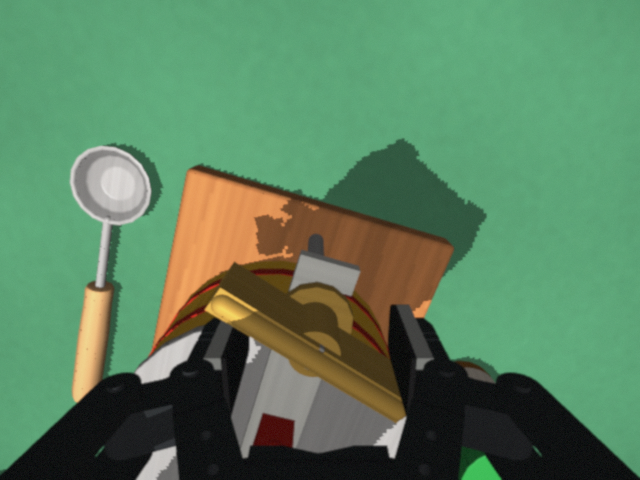

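View pics/s5.png

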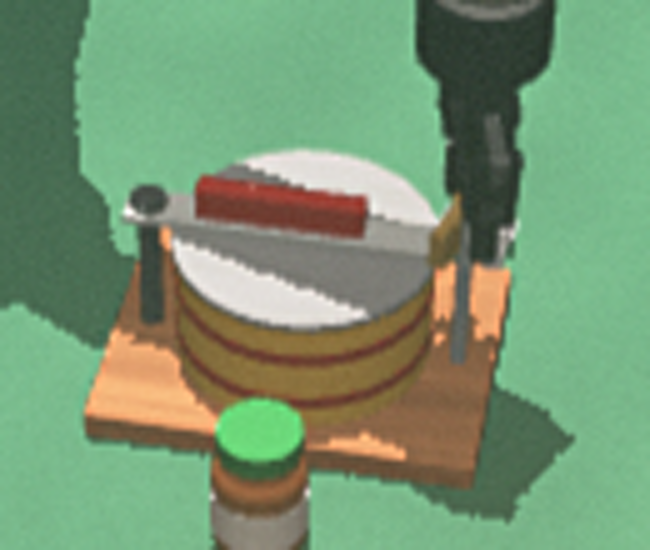

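Run:
```python
from plant import robot
from h import *
T=lambda:round(float(robot.sense()["t"]),2)
s=robot.sense();q=np.array(s["joint_pos"]);print(q.round(3))
for j in (-1.3,-1.75,-2.2,-2.55):
    q[6]=j;robot.move_joints(q);s=robot.sense()
    print(j,T(),s["tcp_pos"].round(4),s["tcp_rot"].round(3),s["wrist_force"].round(2),s["torque"].round(3))
# back off a little, lift
q[6]+=.35;robot.move_joints(q)
s=robot.sense();p=s["tcp_pos"];robot.move_straight([p[0],p[1],.215],vel=.15)
q=np.array(robot.sense()["joint_pos"]);print(q.round(3),T())
f=robot.grab_frame("wrist");np.savez("w6.npz",**f);cv2.imwrite("pics/w6.png",f["image"][:,:,::-1])
```

```text
[ 0.267  0.566 -0.719  1.795  0.449  0.949 -0.869]
-1.3 13.18 [0.5895 0.1102 0.1337] [-3.14e+00 -1.00e-03 -6.54e-01] [-1.31 -1.05 -0.61] [-0.119  0.115 -0.018]
-1.75 13.68 [0.5896 0.1103 0.1338] [-3.14   0.    -1.104] [-1.13 -0.93  0.6 ] [-0.053  0.124 -0.02 ]
-2.2 14.19 [0.5896 0.1103 0.1338] [-3.140e+00  1.000e-03 -1.554e+00] [-1.41 -0.48 -0.35] [0.024 0.113 0.02 ]
-2.55 14.62 [0.59   0.1102 0.134 ] [-3.140e+00  2.000e-03 -1.904e+00] [-0.27  0.2  -0.79] [0.02  0.018 0.035]
[ 0.307  0.481 -0.768  1.72   0.37   1.092 -2.135] 15.73
```

```bash
sleep 1
```

```text
(no output)
```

View pics/w6.png

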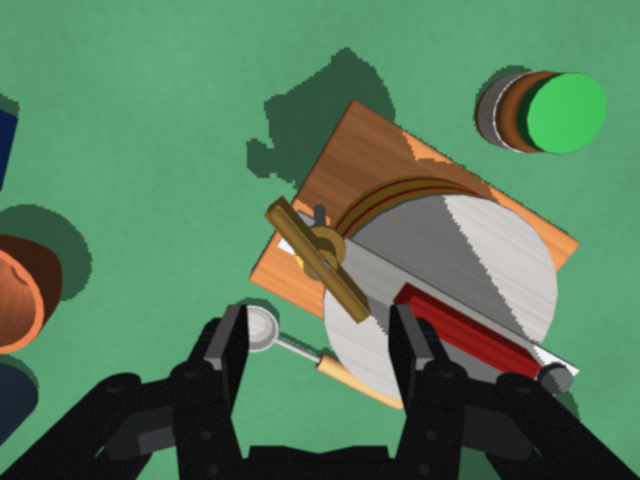

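Run:
```python
from plant import robot
from h import *
f=dict(np.load("w6.npz"))
e=ray(f,[(277,205),(362,318)],.148)[:,:2];print(e,e.mean(0),np.linalg.norm(e[0]-e[1]))
w=np.arctan2(*(e[0]-e[1])[::-1]);print("w",w,"theta mod pi",(w-A0+np.pi/2)%np.pi)
s=robot.sense();print(s["tcp_rot"],s["tcp_pos"])
print(w%np.pi+np.pi/2)
```

```text
[[0.62374521 0.13178367]
 [0.55890054 0.08510873]] [0.59132288 0.1084462 ] 0.07989606209497221
w 0.623888653106644 theta mod pi 1.1435557039998323
[ 3.14079545e+00 -2.59539575e-04 -1.55784665e+00] [0.58911567 0.10952819 0.21375659]
2.1946849799015404
```

Run:
```python
from plant import robot
from h import *
T=lambda:round(float(robot.sense()["t"]),2)
q=np.array(robot.sense()["joint_pos"]);q[6]=1.62;robot.move_joints(q);print(T(),robot.sense()["tcp_rot"].round(3))
c=robot.move_straight([.5891,.1097,.131],vel=.12,contact_N=5);s=robot.sense()
print(c,T(),s["tcp_pos"].round(4),s["tcp_rot"].round(3))
if not c:
    q=np.array(s["joint_pos"]);y0=s["tcp_rot"][2];j0=q[6]
    for yaw in (1.3,.8,.4,.25,.17,.1,.05,0,-.04,-.08,-.12,-.16,-.2):
        q[6]=j0+yaw-y0;robot.move_joints(q);s=robot.sense()
        print(yaw,T(),s["tcp_pos"].round(4),s["tcp_rot"][2].round(3),s["wrist_force"].round(2),s["torque"].round(3))
        if abs(s["torque"][2])>.3 or s["tcp_rot"][2]-yaw>.03: break
    f=robot.grab_frame("wrist");np.savez("w7.npz",**f);cv2.imwrite("pics/w7.png",f["image"][:,:,::-1])
```

```text
18.93 [-3.141 -0.     2.197]
False 19.77 [0.5896 0.1101 0.1317] [3.141 0.    2.197]
1.3 20.63 [0.5899 0.1101 0.1322] 1.301 [ 0.25 -0.29 -0.47] [-0.002 -0.006 -0.033]
0.8 21.18 [0.5897 0.1098 0.1317] 0.802 [ 0.57 -0.22 -0.82] [-0.195 -0.098 -0.003]
0.4 21.65 [0.5896 0.1099 0.1317] 0.404 [ 0.84  0.01 -0.45] [-0.198 -0.096  0.015]
0.25 21.92 [0.5896 0.1103 0.1318] 0.255 [ 0.64 -0.88 -0.56] [-0.097  0.037  0.011]
0.17 22.17 [0.5896 0.1102 0.1317] 0.174 [-0.29 -0.48 -0.41] [-0.163 -0.073  0.019]
0.1 22.42 [0.5896 0.1101 0.1317] 0.104 [ 0.03 -0.97 -0.11] [-0.128 -0.015 -0.019]
0.05 22.67 [0.5894 0.1094 0.1316] 0.053 [ 0.29 -2.52  1.36] [-0.602  0.209  0.102]
0 22.92 [0.5891 0.1084 0.1314] 0.002 [-1.74 -3.3   1.73] [-0.986  0.393  0.249]
-0.04 23.17 [0.589  0.1083 0.1314] -0.035 [-1.99 -5.83  2.2 ] [-1.088  0.454  0.901]
```

```bash
sleep 1
```

```text
(no output)
```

View pics/w7.png

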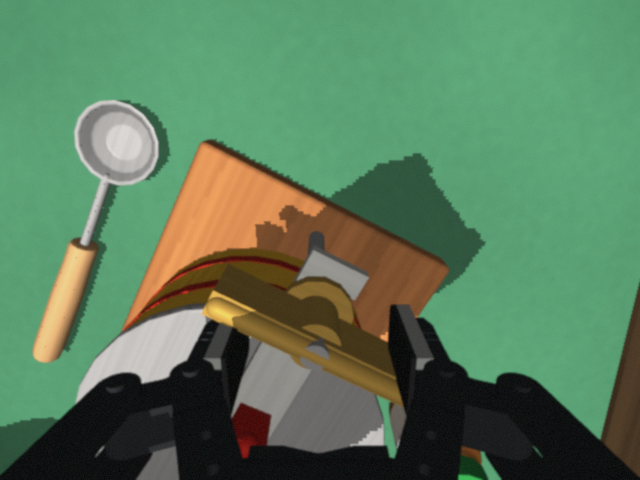

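Run:
```python
from plant import robot
from h import *
T=lambda:round(float(robot.sense()["t"]),2)
q=np.array(robot.sense()["joint_pos"]);q[6]+=.45;robot.move_joints(q)
s=robot.sense();print(s["wrist_force"].round(2),s["torque"].round(3))
robot.move_straight([.5891,.1097,.235],vel=.15)
f=robot.grab_frame("wrist");np.savez("w8.npz",**f);cv2.imwrite("pics/w8.png",f["image"][:,:,::-1])
print(T())
```

```text
[ 0.22 -0.02 -0.25] [ 0.037  0.01  -0.029]
24.62
```

```bash
sleep 1
```

```text
(no output)
```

View pics/w8.png

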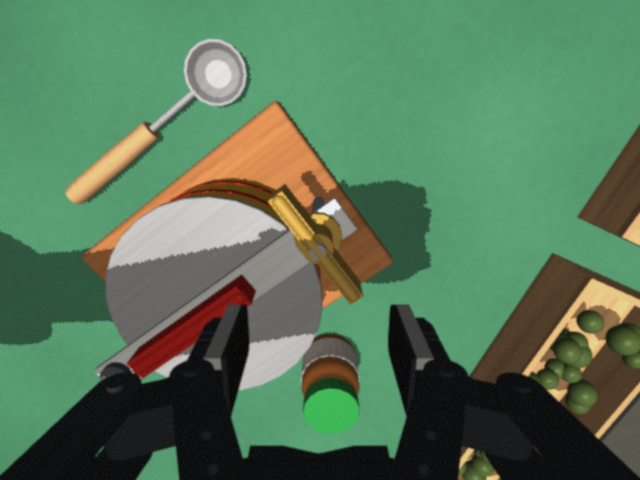

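Run:
```python
from plant import robot
from h import *
f=dict(np.load("w8.npz"))
cv2.imwrite("pics/w8z.png",cv2.resize(f["image"][90:390,80:400,::-1],None,fx=2,fy=2,interpolation=cv2.INTER_CUBIC))
an=lambda a,b,z:(lambda e:(np.arctan2(*(e[1]-e[0])[::-1]),np.linalg.norm(e[1]-e[0]),e.mean(0)))(ray(f,[a,b],z)[:,:2])
print("wing",an((277,198),(357,297),.1465));print("plinth short",an((278,103),(391,262),.02),"long",an((278,103),(84,258),.02))
print("strap edge", an((98,372),(280,235),.112))
q=robot.sense()["joint_pos"]
robot.goto([.45,-.25,.26],[np.pi,0,.4])
for n in ("top","scene"):
    f=robot.grab_frame(n);np.savez(n[0]+"9.npz",**f)
f=dict(np.load("t9.npz"));cv2.imwrite("pics/t9.png",cv2.resize(f["image"][190:320,250:390,::-1],None,fx=5,fy=5,interpolation=cv2.INTER_CUBIC))
f=dict(np.load("s9.npz"));cv2.imwrite("pics/s9.png",cv2.resize(f["image"][180:290,260:390,::-1],None,fx=5,fy=5,interpolation=cv2.INTER_CUBIC))
s=robot.sense();print(s["t"],s["wrist_force"])
```

```text
wing (np.float64(-0.5061433782079618), np.float64(0.077755072999109), array([0.58890312, 0.11118163]))
plinth short (np.float64(-0.5320353183249765), np.float64(0.17357598299958477), array([0.59983253, 0.12785181])) long (np.float64(-2.090271576070592), np.float64(0.2315207963300263), array([0.46757437, 0.07138909]))
strap edge (np.float64(1.075308935305236), np.float64(0.18038110585933384), array([0.52312115, 0.01902001]))
26.1583 [0.86640942 0.20067617 0.48331537]
```

```bash
sleep 1
```

```text
(no output)
```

View pics/w8z.png

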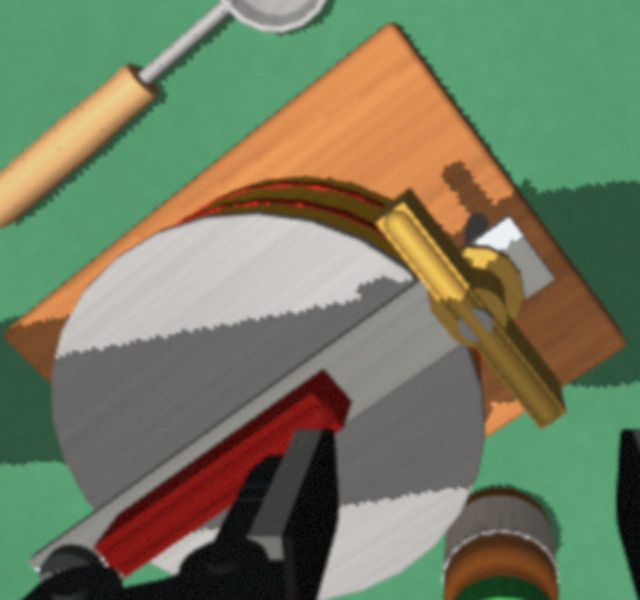

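View pics/t9.png

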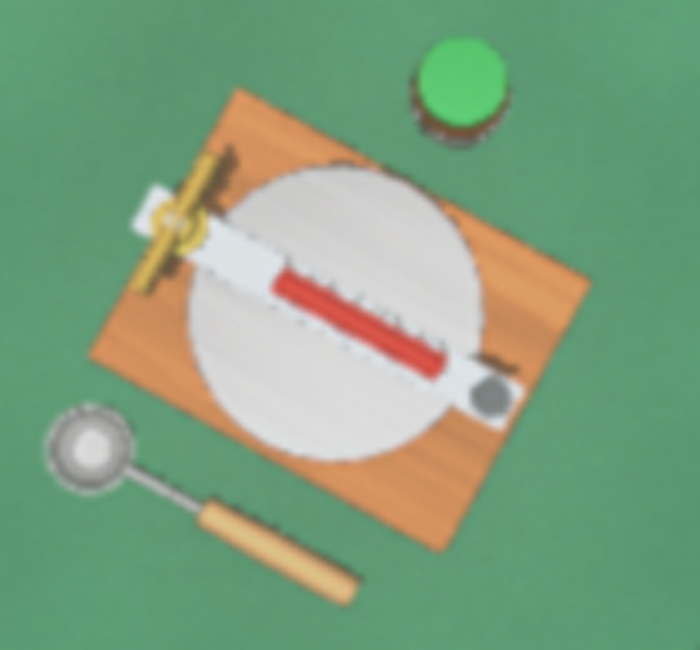

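View pics/s9.png

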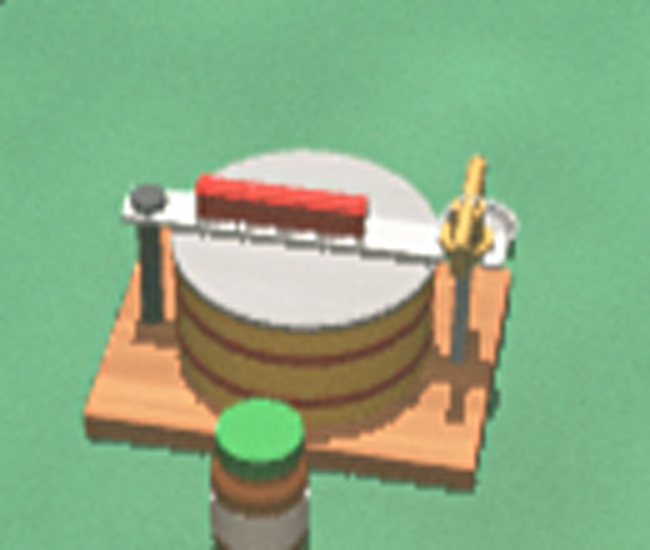

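Run:
```python
from h import *
f=dict(np.load("t9.npz"));hsv=cv2.cvtColor(f["image"],cv2.COLOR_RGB2HSV)
m=cv2.inRange(hsv,(0,140,60),(7,255,255))|cv2.inRange(hsv,(172,140,60),(180,255,255))
s=np.zeros_like(m);s[235:275,295:350]=m[235:275,295:350]
w=ray(f,np.argwhere(s)[:,::-1],.134)[:,:2];mu=w.mean(0);V=np.linalg.svd(w-mu)[2][0]
v=mu-P;print("rib dir",np.arctan2(V[1],V[0])%np.pi-A0,"centre from pivot",np.arctan2(v[1],v[0])-A0,np.linalg.norm(v))
f0=dict(np.load("top0.npz"));d=cv2.absdiff(f["image"],f0["image"]).max(2);d=(d>60).astype(np.uint8)
n,l,st,c=cv2.connectedComponentsWithStats(d)
print([ (x[:5].tolist()) for x in st[1:] if x[4]>15])
```

```text
rib dir 0.002759659428149819 centre from pivot 0.0022403237857728797 0.08052669048430208
[[277, 227, 7, 10, 35], [305, 244, 34, 22, 216], [422, 257, 50, 86, 1817], [273, 267, 65, 15, 447], [466, 266, 46, 48, 570], [336, 271, 10, 5, 26], [504, 290, 61, 53, 1603], [570, 333, 70, 51, 2075], [404, 363, 45, 41, 500], [504, 363, 3, 26, 34], [448, 370, 20, 110, 1725], [506, 401, 4, 71, 111], [582, 403, 58, 77, 1742], [377, 414, 13, 11, 34], [359, 475, 9, 5, 21]]
```

```bash
python3 - <<'E'
from h import *
a=dict(np.load("t9.npz"))["image"];b=dict(np.load("top0.npz"))["image"]
cv2.imwrite("pics/cmp.png",cv2.resize(np.vstack([b[180:310,130:520],a[180:310,130:520]])[:,:,::-1],None,fx=2,fy=2))
E
sleep 1
```

```text
(no output)
```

View pics/cmp.png

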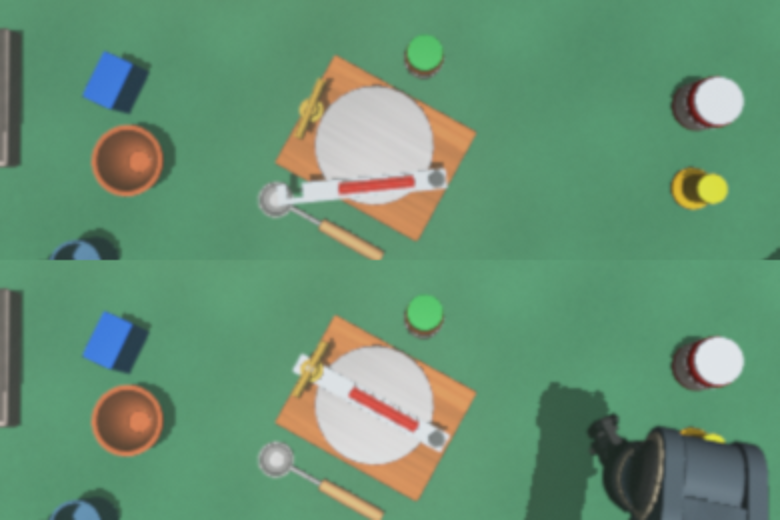

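Run:
```python
from plant import robot
print(robot.sense()["t"]);robot.close_job()
```

```text
26.1583
the job is handed in; nothing more can be done
```

The press is closed and I handed the job in at t ≈ 26.2 s of the 51 s allowed. No verdict was reported.

**What I did:** I pushed the strap's rib round with the closed fingertips until it hit its hard stop. I then straddled the nut with the fingers half open, so that each fingertip pressed one wing's tightening face. Two clockwise strokes of the last joint, with a lift between them, turned the nut from about 3.26 rad to its stop. At the stop the wrist torque rose to 0.9 N m and the force to about 6 N. I then backed off and moved the arm clear.

**Last checks:**
- **Strap:** the top view put it about 0.003 rad from home. A rougher reading from the wrist image gave about 0.024 rad, which is still inside the 0.035 rad limit.
- **Nut:** the wings lay 0.015–0.03 rad from the press's x axis, so it is snug; the limit is 0.15 rad.
- **Press and bystanders:** the press corners, jar, scoop, mortar, packet and can stood at the same pixels as at the start. The mug was only partly inside that comparison crop, and what showed was unchanged.
- **Not confirmed:** the arm partly hid the candle in the final top view. Nothing came near it at its height, but I did not check its position.

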